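# Fetch two parts from behind others in a storage bay

## Task

Clear the tall carton and the black coupling out of the storage bay and stand both on the side mat. Then fetch the two parts behind them and lay each flat in its own cell of the divided tray, the brass union in the large cell and the low carton in the small one; after that stand the tall carton and the coupling back in the bay, each upright on the very spot where it stood at the start. Leave the pliers and the roll of tape alone.

Things in the scene. Friction and masses are not known exactly. Their poses are not given: they have to be found in the camera images.
- bay: Fixed grey metal bay, 164 x 164 mm, open above and in front (-x, to the robot). Origin on the table under its centre; x to the back wall, y left, z up. Floor 4 mm thick; left, right, back walls 32 mm high, inner faces y = +-77, x = +79 mm. Two things stand in front (x = -34, y = +-40 mm) and two lie 6 to 16 mm behind them (x = 12, y = +-40); which is left varies.
- tray: Fixed grey plastic divided tray, 103 mm (x) by 192 mm (y), walls 22 mm high and 4 mm thick, floor 4 mm thick. Origin on the table under its centre, z up. One divider makes two cells, both 95 mm along x: the large one is 108 mm along y, centred at y = -38 mm; the small one is 72 mm along y, centred at y = +56 mm.
- mat: Fixed flat dark rubber mat, 130 mm (x) by 200 mm (y), 3 mm thick: the side area. Origin on the table under its centre, z up.
- tall_carton: Loose upright parts carton, 45 x 45 mm and 60 mm tall, 60 g; in the front row of the bay. Origin at the centre of its underside, z up, x and y along its sides.
- coupling: Loose black plastic motor coupling, a standing round piece 26 mm in diameter and 64 mm tall, 30 g; in the front row of the bay. Origin at the centre of its underside, z up.
- brass_union: Loose brass pipe union lying on its hexagon, 62 mm long (its y axis), hexagon 31 mm wide (x) and 28 mm high over its middle 20 mm, threaded ends 24 and 19 mm in diameter, 75 g; in the back row of the bay with its length along the bay's y. Origin at the underside of its middle, z up.
- low_carton: Loose low parts carton, 35 mm (x) by 52 mm (y) and 30 mm high, 60 g; in the back row of the bay with its length along the bay's y. Origin at the centre of its underside, z up.
- pliers: Red-handled pliers, 55 x 216 x 16 mm, lying on the table near its front edge, length along its y; not to be moved. Origin at the underside of its middle.
- seal_tape: Roll of white thread seal tape, 52 mm in diameter and 13 mm high, lying flat on the table in front of the bay; not to be moved. Origin at the centre of its underside.

How it is judged:
On the way, in this order (a step that is already met when the one before it is completed fails the run):
1. the tall carton and the coupling both stand upright on the mat, released (x of tall_carton in the frame of mat between -0.065 and 0.065 m and y of tall_carton in the frame of mat between -0.1 and 0.1 m and z of tall_carton in the frame of mat between -0.002 and 0.009 m and angle between each of tall_carton, coupling's own z axis and vertical below 0.15 rad and contact force between the fingers and tall_carton below 0.3 N and linear speed of each of tall_carton, coupling below 0.03 m/s and x of coupling in the frame of mat between -0.065 and 0.065 m and y of coupling in the frame of mat between -0.1 and 0.1 m and z of coupling in the frame of mat between -0.002 and 0.009 m and contact force between the fingers and coupling below 0.3 N), for 0.2 s.
2. the brass union lies in the large cell and the low carton in the small cell of the tray, released, while the tall carton and the coupling are still out of the bay (x of brass_union in the frame of tray between -0.036 and 0.036 m and y of brass_union in the frame of tray between -0.078 and 0.002 m and z of brass_union in the frame of tray between -0.002 and 0.034 m and angle between brass_union's own y axis and vertical between 1.37 and 1.77 rad and x of low_carton in the frame of tray between -0.036 and 0.036 m and y of low_carton in the frame of tray between 0.034 and 0.078 m and z of low_carton in the frame of tray between -0.002 and 0.012 m and angle between low_carton's own z axis and vertical below 0.15 rad and contact force between the fingers and brass_union below 0.3 N and contact force between the fingers and low_carton below 0.3 N and distance of each of tall_carton, coupling from where it was at the start of the episode above 0.08 m), for 0.2 s.
At the end, for the whole second after the job is handed in: The brass union lies level (within 0.2 rad) inside the large cell and the low carton flat (within 0.15 rad) on the floor of the small cell; the tall carton and the coupling stand upright (within 0.12 rad), each within 15 mm of where it stood at the start; all is released and at rest (x of brass_union in the frame of tray between -0.036 and 0.036 m and y of brass_union in the frame of tray between -0.078 and 0.002 m and z of brass_union in the frame of tray between -0.002 and 0.034 m and angle between brass_union's own y axis and vertical between 1.37 and 1.77 rad and x of low_carton in the frame of tray between -0.036 and 0.036 m and y of low_carton in the frame of tray between 0.034 and 0.078 m and z of low_carton in the frame of tray between -0.002 and 0.012 m and angle between low_carton's own z axis and vertical below 0.15 rad and contact force between the fingers and brass_union below 0.3 N and contact force between the fingers and low_carton below 0.3 N and distance of each of tall_carton, coupling from where it was at the start of the episode below 0.015 m and angle between each of tall_carton, coupling's own z axis and vertical below 0.12 rad and linear speed of each of brass_union, low_carton, tall_carton, coupling below 0.03 m/s and contact force between the fingers and tall_carton below 0.3 N and contact force between the fingers and coupling below 0.3 N); the robot touches nothing.
It fails at once if the pliers are moved by more than 20 mm (distance of pliers from where it was at the start of the episode above 0.02 m).
It fails at once if the roll of tape is moved by more than 20 mm (distance of seal_tape from where it was at the start of the episode above 0.02 m).
It also fails if it takes over 128 s, if anything falls off the work surface, if the arm or the gripper's body presses on something with over 40 N, if the wrist force passes 120 N, or if a joint passes its speed limit or range.

## Robot

A 6-joint arm with a two-finger parallel gripper is mounted at the origin on a cart in front of the work surface, level with it; the furniture and walls round the work are solid. World frame = base frame: x ahead of the robot, y to its left, z up, the work surface at z = 0. Lengths are in m, angles in rad, forces in N, time in s.
With the tool pointing down it reaches from about 0.35 to 0.975 m from the base axis. Payload 4.9 kg.
Tool frame: the origin (TCP) lies between the finger pads; the fingertips stand 25 mm ahead of it and the grasp point (between the pads) lies 6 mm ahead of it (manip.tcp_to_tips is the z of the fingertips in the tool frame, in m); z points along the fingers, y is the line along which they close (so a half turn about z gives the same grasp; the last joint's range is limited). The gripper opens to 85 mm and grips with 20 to 120 N. Pads are 22 mm wide; open, the fingers measure 114 mm over their backs; the gripper's body (76 mm by 85 mm) begins 54 mm behind the grasp point. The pads swing forward as they close: fully open they stand 13 mm farther back than shut.
Start: joints at [-1.402, 0.053, 1.613, -0, 1.476, -0.119], TCP at [0.177, -0.599, 0.256] pointing down, gripper open.
Joint ranges: [-3.01, 3.01], [-1.01, 2.22], [0.06, 2.58], [-1.02, 4.17], [0.09, 2.62], [-3.14, 3.14]. Speed limits (rad/s): [2.57, 2.57, 3.14, 3.14, 3.14, 3.14].

## Interface

Orientations are given as a unit quaternion [w, x, y, z].
In Python, from plant import manip gives the robot as it stands. The module is installed in compiled form; this text tells all that it offers.
- The arm moves only by the tool arm_command, never from a script. Its argument "moves" is a list of rows, each a list of 3 entries, a list of its own where there are three numbers: the opening, from -1 (shut) to 1 (fully open), then the shift along the tool's x, y, z in units of 0.15 m (1.0 is 0.15 m), then the turn about the tool's z in units of 2 pi rad (1.0 is 2 pi rad). A call has 1 to 20 rows; each row is the pose to reach, as a shift and turn from the pose commanded when the call began, along the tool's axes at that moment, turning the shorter way round; what a row does not reach only later rows make up. A row lasts 1/12 s, in which the tool goes at most 41.7 mm and 7.16 degrees, less where a joint would pass 70% of its speed; a pose out of reach is approached as far as the arm can. A call with a number of a shift or a turn outside -1 to 1 is refused whole. A call with a gripper value outside its range is refused whole. The fingers move at their own pace and stop on an object; the grip force is fixed at half the most. Time passes only in rows, so rows that repeat a pose let the fingers close. It gives the time, the measured TCP pose, the force, the opening and the grip force at its end, in the units of the state.
- manip.state(): the state, without advancing time (a new reading comes with each control period).
- manip.grab_frame(name): name is "side" or "top"; returns a dict with "frame" (400x640x3 uint8, red, green, blue), "fx", "fy", "cx", "cy" (pixels), "R" (3x3) and "t" (3): a world point X has camera coordinates R X + t. Camera axes: x right, y down, z forward; pixel columns grow to the right and rows downward; lengths in m; the calibration is good to about 2 mm. A picture is of the moment at which its call begins. There is no depth.
- manip.job_done(): hands the job in; it is judged then, once.
Trained networks look in a picture, given as the dict that the camera call returned (one of the last four; its "shot" number tells which), for a name from the list of things; names that differ only in an ending like _2 or _b are one class to them, and where a whole thing is asked for, a point or a joint stands for the part that bears it (a point fixed in the world has none). Each returns a list of dicts, best first, with "confidence" (0 to 1); they miss things now and then, are a little off and sometimes report something else, mostly with a low value. They report only what shows in the picture. A call takes as long as a camera call.
- manip.search_frame(picture, target): "extent" ([left, top, right, bottom] in pixels, round what is visible of it).
The state is a dict: "time": time; "joint_pos": joint angles; "joint_vel": joint speeds; "joint_efforts": joint torques, N m; "tool_pos": TCP position; "tool_rot": TCP orientation; "contact_force": force on the tool from outside, world axes, zero at the start; "ft_torque": the same for the moment, N m; "gripper_width": opening from 0.0 (shut) to 1.0 (fully open); "grasp_force": force on a finger pad.
Only numpy, scipy, OpenCV 4.12 (cv2) and the standard library are available. Lean on these libraries where they do the work, as an engineer would, in place of code of your own. Each camera call takes 0.05 s, during which the arm holds its last target. There are 200 camera calls.

## Working session

There is one attempt and no reset: what is moved stays moved. The work goes in short steps, Python scripts to look and compute and a tool call to move; the robot and the scene stay as the last step left them, time stands still between calls to the robot, and variables do not carry over. Pictures are saved under pics/ and viewed, at most 14 in all, crops included, and the job is handed in when it is done.

Besides the shell and the picture viewer there is one more tool, called after "Call:" as a command line: name --argument value ..., lists and objects as JSON in quotes. arm_command: Moves the arm, as the interface text tells. Shifts and turns lie within -1 to 1; 1 stands for 0.15 m of shift or 2 pi rad of turn. Its arguments: {"type":"object","properties":{"moves":{"type":"array"}},"required":["moves"]}

```bash
mkdir -p pics
cat > h.py <<'E'
from plant import manip
import numpy as np, cv2
def save(p,n,crop=None,s=1):
    im=p["frame"][:,:,::-1]
    if crop: im=im[crop[1]:crop[3],crop[0]:crop[2]]
    if s!=1: im=cv2.resize(im,None,fx=s,fy=s,interpolation=cv2.INTER_CUBIC)
    cv2.imwrite("pics/"+n,im)
def ray(p,u,v,z):
    R=np.array(p["R"]);t=np.array(p["t"]);c=-R.T@t
    d=R.T@np.array([(u-p["cx"])/p["fx"],(v-p["cy"])/p["fy"],1])
    return c+d*(z-c[2])/d[2]
def proj(p,X):
    q=np.array(p["R"])@np.array(X)+np.array(p["t"])
    return np.array([p["fx"]*q[0]/q[2]+p["cx"],p["fy"]*q[1]/q[2]+p["cy"]])
E
python3 - <<'E'
from h import *
s=manip.state(); print(s["tool_pos"],s["tool_rot"],s["gripper_width"],s["time"],manip.tcp_to_tips)
for n in("top","side"):
    p=manip.grab_frame(n); save(p,n+"0.png")
    print(n,p["fx"],p["cx"],p["cy"],np.round(p["R"],3).tolist(),np.round(-np.array(p["R"]).T@np.array(p["t"]),3))
    for o in "bay tray mat tall_carton coupling brass_union low_carton pliers seal_tape".split():
        for r in manip.search_frame(p,o)[:2]:
            e=r["extent"]; print(o,np.round(e,1),round(r["confidence"],2),np.round(ray(p,(e[0]+e[2])/2,(e[1]+e[3])/2,0.0),3)[:2])
E
```

```text
[ 0.17730345 -0.59873873  0.25510234] [-9.94510524e-04  9.89661629e-01  1.43418510e-01 -3.50100827e-05] 0.9993696372192403 0.0 0.025
top 422.77225862120764 322.2207814580808 199.63209953262293 [[-0.001, -1.0, -0.002], [-0.991, 0.002, -0.131], [0.131, 0.002, -0.991]] [ 0.377 -0.006  1.071]
tray [167.6 211.7 250.4 268.6] 0.79 [0.416 0.282]
tray [388.6 205.1 471.4 269.5] 0.57 [ 0.423 -0.276]
mat [387.1 202.9 471.6 272.3] 0.93 [ 0.422 -0.274]
tall_carton [305.5 152.5 327.9 174.6] 0.88 [0.613 0.01 ]
coupling [342.1 151.9 355.2 163.5] 0.49 [ 0.629 -0.072]
brass_union [300.5 139.5 331.2 149.6] 0.72 [0.664 0.013]
low_carton [334.4 129.8 355.3 150.6] 0.63 [ 0.675 -0.063]
low_carton [306.9 151.4 326.1 172. ] 0.34 [0.618 0.011]
pliers [272.8 249.2 359.9 274.1] 0.79 [0.362 0.011]
seal_tape [301.2 224.7 322.2 243.6] 0.6 [0.431 0.023]
side 368.12242534825157 318.64981462567795 200.44520777275602 [[0.979, -0.204, -0.005], [-0.122, -0.564, -0.817], [0.164, 0.8, -0.577]] [ 0.349 -0.75   0.575]
bay [334.4 178.  405.3 237.2] 0.84 [ 0.637 -0.013]
bay [373.8 200.6 398.8 217.9] 0.63 [ 0.676 -0.029]
tray [249.1 142.6 307.2 180.6] 0.79 [0.43  0.285]
mat [271.8 263.8 347.5 348.6] 0.9 [ 0.423 -0.294]
tall_carton [347.5 180.  371.4 208.5] 0.64 [0.628 0.053]
coupling [365.5 200.6 377.8 222.4] 0.58 [ 0.636 -0.03 ]
coupling [258.3 186.2 279.2 243.9] 0.39 [0.373 0.011]
brass_union [371.9 188.4 383.4 202.5] 0.55 [0.676 0.036]
low_carton [374.8 203.1 401.8 216.9] 0.62 [ 0.68  -0.033]
low_carton [335.8 177.3 403.5 238.4] 0.52 [ 0.636 -0.014]
pliers [256.4 189.4 281.8 244.6] 0.68 [0.374 0.003]
seal_tape [282.2 197.1 301.7 214.7] 0.52 [0.438 0.038]
```

Run:
```python
from h import *
p=manip.grab_frame("top"); save(p,"a.png",(270,110,390,200),6.6)
save(p,"b.png",(150,190,490,290),2.3)
p=manip.grab_frame("side"); save(p,"c.png",(320,160,420,245),7)
```

```text
(no output)
```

View pics/a.png

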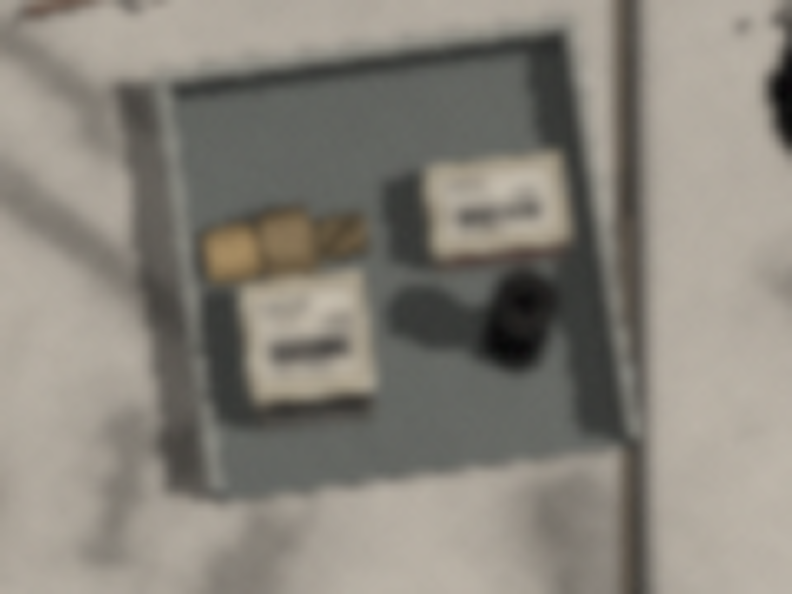

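View pics/b.png

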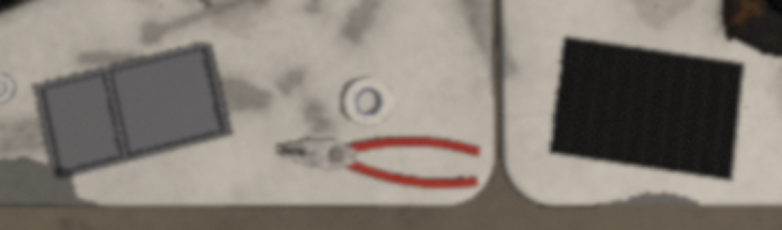

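View pics/c.png

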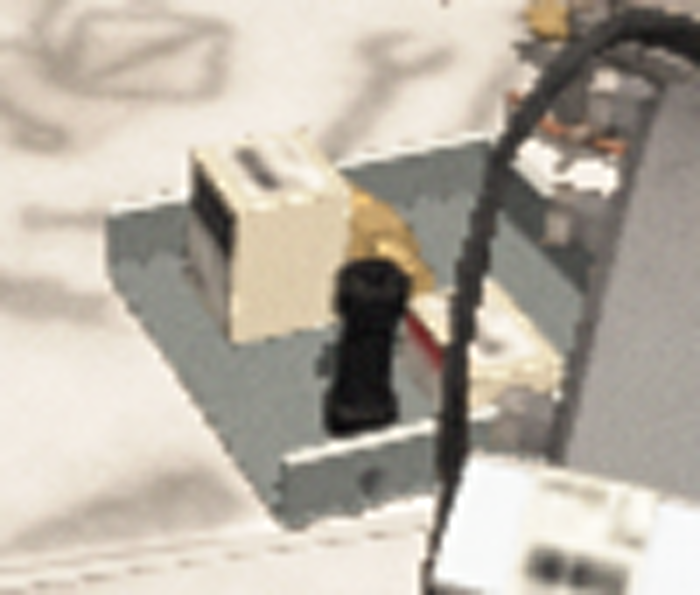

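Top crop: the carton's top-face corners are at about (240,288), (362,272), (377,392) and (255,408) in crop a. The coupling top is near (525,295), with its base near (510,345). The union is on the left at (285,243) and the low carton on the right at (498,207). In crop b the tray is on the left with its small cell leftmost, and the mat is on the right. Next I check for overhead obstacles and compute poses.

```bash
cat > m.py <<'E'
from h import *
p=manip.grab_frame("top"); q=manip.grab_frame("side")
A=lambda u,v:(270+u/6.6,110+v/6.6); B=lambda u,v:(150+u/2.3,190+v/2.3); C=lambda u,v:(320+u/7,160+v/7)
def rect(name,pts,z,f=A,cam=p):
    P=np.array([ray(cam,*f(*a),z)[:2] for a in pts]); 
    e=P[1]-P[0]+P[2]-P[3]; g=P[1]-P[2]+P[0]-P[3]
    print(name,np.round(P.mean(0),4),"sizes",np.round([np.linalg.norm(e)/2,np.linalg.norm(g)/2],4),"-y edge deg",round(np.degrees(np.arctan2(e[0],-e[1])),1),"x edge deg",round(np.degrees(np.arctan2(g[1],g[0])),1))
rect("tall",[(240,288),(362,272),(377,392),(255,408)],.064)
rect("low",[(422,166),(560,150),(573,243),(437,258)],.034)
rect("tray",[(37,85),(210,43),(231,132),(60,177)],.022,B)
rect("mat",[(566,38),(743,64),(731,178),(552,152)],.003,B)
rect("tallside",[(300,135),(350,190),(240,210),(192,152)],.064,C,q)
for n,z,a in(("coupling top",.068,(530,297)),("coup base",.004,(507,352)),("union",.032,(285,235)),("bay fl",.004,(215,495)),("bay fr",.004,(632,440))):
    print(n,np.round(ray(p,*A(*a),z)[:2],4))
for n,z,a in(("coupling top s",.068,(373,275)),("coup base s",.004,(362,415)),("bayfr bot",0.,(285,528)),("bayfl bot",0,(108,275)),("bay bl top",.032,(490,137))):
    print(n,np.round(ray(q,*C(*a),z)[:2],4))
print(np.round(manip.state()["contact_force"],1))
E
python3 m.py
```

```text
tall [0.6043 0.0094] sizes [0.0454 0.0455] -y edge deg 7.5 x edge deg 7.0
low [ 0.6638 -0.0625] sizes [0.0527 0.0367] -y edge deg 6.5 x edge deg 7.9
tray [0.4225 0.2778] sizes [0.1894 0.1008] -y edge deg 14.2 x edge deg 15.5
mat [ 0.424  -0.2792] sizes [0.1959 0.1258] -y edge deg -8.4 x edge deg -8.5
tallside [0.6082 0.0064] sizes [0.0409 0.0427] -y edge deg 9.0 x edge deg 4.7
coupling top [ 0.6193 -0.0721]
coup base [ 0.6128 -0.0672]
union [0.6524 0.0189]
bay fl [0.5564 0.0465]
bay fr [ 0.5778 -0.1154]
coupling top s [ 0.6213 -0.0699]
coup base s [ 0.6238 -0.0663]
bayfr bot [ 0.5803 -0.1153]
bayfl bot [0.5575 0.0431]
bay bl top [0.7166 0.0593]
[0.1 0.4 0.4]
```

View pics/top0.png

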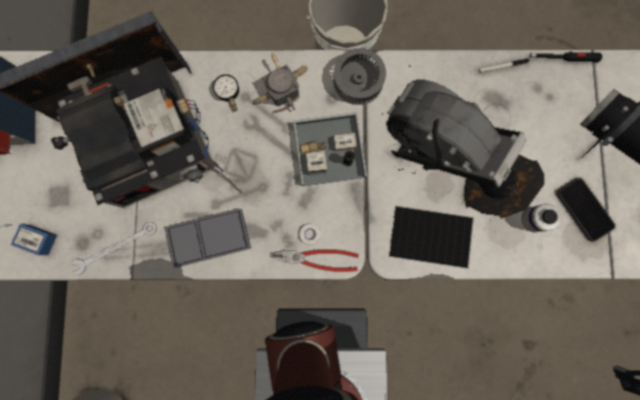

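View pics/side0.png

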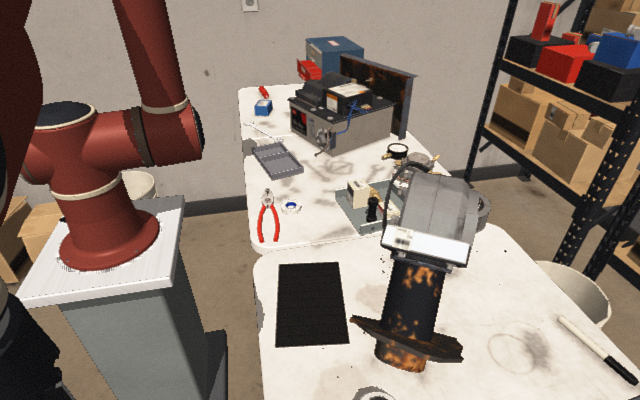

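The side view shows a tall grinder right of the bay, reaching up to the bay's right side. I plan to approach the bay from the -x side.

```bash
cat >> h.py <<'E'
def plan(wps, start=None):
    """wps: (x,y,z,yaw_deg of tool x,grip,extra rows); prints calls in tool units"""
    if start is None:
        s=manip.state(); w,a,b,c=s["tool_rot"]; pos=np.array(s["tool_pos"]); yaw=np.arctan2(2*(a*b+w*c),1-2*(b*b+c*c))
    else: pos=np.array(start[:3]); yaw=np.radians(start[3])
    print("from",np.round(pos,4),round(np.degrees(yaw),2))
    p0,y0=pos.copy(),yaw; rows=[]
    def flush():
        nonlocal rows,p0,y0
        if rows: print("CALL"," ".join(f"{r[0]}x[{r[1]:g},{r[2]},{r[3]}]" for r in rows))
        rows=[];p0,y0=pos.copy(),yaw
    def rel(P):
        M=np.array([[np.cos(y0),np.sin(y0),0],[np.sin(y0),-np.cos(y0),0],[0,0,-1]]); return M.T@(P-p0)/.15
    for x,y,z,yd,g,ex in wps:
        T=np.array([x,y,z]); k=1
        a0,b0=pos.copy(),yaw; 
        n=int(np.ceil(max(np.linalg.norm(T-a0)/.17,.001)))
        for i in range(1,n+1):
            P=a0+(T-a0)*i/n; Y=b0+(np.radians(yd)-b0)*i/n
            m=max(int(np.ceil(np.linalg.norm(P-pos)/.035)),int(np.ceil(abs(np.degrees(Y-yaw))/6.5)),1)+1+(ex if i==n else 0)
            if np.abs(rel(P)).max()>1 or sum(r[0] for r in rows)+m>20: flush()
            rows.append((m,g,[float(v) for v in np.round(rel(P),3)],float(round(-(Y-y0)/2/np.pi,3))))
            pos,yaw=P,Y
    flush()
E
python3 - <<'E'
from h import *
from scipy.optimize import least_squares
p=manip.grab_frame("top"); q=manip.grab_frame("side")
for a,b in (((522,133),(468,262)),((492,180),(384,246)),((435,125),(390,190)),((425,82),(440,168))):
    f=least_squares(lambda X:np.r_[proj(p,X)-a,proj(q,X)-b],[.6,-.3,.2]); print(np.round(f.x,3),round(f.cost,1))
plan([(.42,-.25,.25,97.5,1,0),(.43,.0,.22,97.5,1,0),(.606,.0095,.15,97.5,1,0),(.606,.0095,.085,97.5,1,2)])
E
```

```text
[ 0.631 -0.426  0.203] 1.2
[ 0.531 -0.36   0.194] 1.9
[ 0.614 -0.232  0.208] 255.4
[ 0.711 -0.21   0.229] 126.3
from [ 0.1774 -0.5993  0.2563] 16.49
CALL 6x[1,[0.737, -0.591, 0.014],-0.075]
CALL 6x[1,[0.925, -0.192, 0.014],-0.075]
CALL 6x[1,[0.912, 0.249, 0.014],-0.075]
CALL 5x[1,[0.822, 0.142, 0.1],-0.0]
CALL 5x[1,[0.822, 0.142, 0.1],-0.0] 4x[1,[0.777, 0.728, 0.333],-0.0]
CALL 4x[1,[-0.045, 0.586, 0.233],-0.0] 5x[1,[-0.045, 0.586, 0.667],-0.0]
```

Call:
arm_command --moves '[[1,[0.737,-0.591,0.014],-0.075],[1,[0.737,-0.591,0.014],-0.075],[1,[0.737,-0.591,0.014],-0.075],[1,[0.737,-0.591,0.014],-0.075],[1,[0.737,-0.591,0.014],-0.075],[1,[0.737,-0.591,0.014],-0.075]]'

```text
time: 1.8
tool_pos: [0.2587, -0.4825, 0.2545]
tool_rot: [0.0, 0.929, 0.371, -0.0]
contact_force: [-0.2, 0.0, -0.2]
gripper_width: 0.998
grasp_force: 0.0
```

Call:
arm_command --moves '[[1,[0.925,-0.192,0.014],-0.075],[1,[0.925,-0.192,0.014],-0.075],[1,[0.925,-0.192,0.014],-0.075],[1,[0.925,-0.192,0.014],-0.075],[1,[0.925,-0.192,0.014],-0.075],[1,[0.925,-0.192,0.014],-0.075]]'

```text
time: 2.3
tool_pos: [0.339, -0.3672, 0.2524]
tool_rot: [0.0, 0.817, 0.576, -0.0]
contact_force: [-0.7, -0.4, -0.1]
gripper_width: 0.995
grasp_force: 0.0
```

Call:
arm_command --moves '[[1,[0.912,0.249,0.014],-0.075],[1,[0.912,0.249,0.014],-0.075],[1,[0.912,0.249,0.014],-0.075],[1,[0.912,0.249,0.014],-0.075],[1,[0.912,0.249,0.014],-0.075],[1,[0.912,0.249,0.014],-0.075]]'

```text
time: 2.8
tool_pos: [0.4199, -0.2513, 0.2501]
tool_rot: [0.0, 0.661, 0.751, -0.001]
contact_force: [-0.3, -0.2, 0.9]
gripper_width: 1.001
grasp_force: 0.0
```

Call:
arm_command --moves '[[1,[0.822,0.142,0.1],0],[1,[0.822,0.142,0.1],0],[1,[0.822,0.142,0.1],0],[1,[0.822,0.142,0.1],0],[1,[0.822,0.142,0.1],0]]'

```text
time: 3.22
tool_pos: [0.4247, -0.1253, 0.2348]
tool_rot: [0.0, 0.66, 0.751, -0.0]
contact_force: [0.2, 0.5, 1.2]
gripper_width: 1.004
grasp_force: 0.0
```

Call:
arm_command --moves '[[1,[0.822,0.142,0.1],0],[1,[0.822,0.142,0.1],0],[1,[0.822,0.142,0.1],0],[1,[0.822,0.142,0.1],0],[1,[0.822,0.142,0.1],0],[1,[0.777,0.728,0.333],0],[1,[0.777,0.728,0.333],0],[1,[0.777,0.728,0.333],0],[1,[0.777,0.728,0.333],0]]'

```text
time: 3.97
tool_pos: [0.5196, 0.0015, 0.183]
tool_rot: [-0.001, 0.661, 0.75, -0.001]
contact_force: [-0.8, -0.4, -0.8]
gripper_width: 1.0
grasp_force: 0.0
```

Run:
```python
from h import *
plan([(.606,.0095,.15,97.5,1,0),(.606,.0095,.062,97.5,1,1)])
```

```text
from [0.5196 0.0015 0.183 ] 97.21
CALL 4x[1,[-0.019, 0.578, 0.22],-0.001] 5x[1,[-0.019, 0.578, 0.807],-0.001]
```

Call:
arm_command --moves '[[1,[-0.019,0.578,0.22],-0.001],[1,[-0.019,0.578,0.22],-0.001],[1,[-0.019,0.578,0.22],-0.001],[1,[-0.019,0.578,0.22],-0.001],[1,[-0.019,0.578,0.5],-0.001],[1,[-0.019,0.578,0.7],-0.001],[1,[-0.019,0.578,0.807],-0.001],[1,[-0.019,0.578,0.807],-0.001],[1,[-0.019,0.578,0.807],-0.001]]'

```text
time: 4.72
tool_pos: [0.6036, 0.0119, 0.0648]
tool_rot: [-0.0, 0.658, 0.753, -0.0]
contact_force: [0.5, 0.1, 0.7]
gripper_width: 1.002
grasp_force: 0.0
```

Call:
arm_command --moves '[[0.4,[0,0,0],0],[0.4,[0,0,0],0],[0.4,[0,0,0],0]]'

```text
time: 4.97
tool_pos: [0.6059, 0.0128, 0.0667]
tool_rot: [0.002, 0.657, 0.754, 0.001]
contact_force: [-0.6, 0.6, -0.7]
gripper_width: 0.701
grasp_force: 0.0
```

Run:
```python
from h import *
p=manip.grab_frame("top"); a=cv2.resize(p["frame"][110:200,270:390,::-1],None,fx=5,fy=5)
p=manip.grab_frame("side"); b=cv2.resize(p["frame"][120:250,310:430,::-1],None,fx=3.4615,fy=3.4615)[:450,:200+200]
cv2.imwrite("pics/d.png",np.hstack([cv2.resize(a,(440,330)),cv2.resize(b,(356,330))]))
```

```text
(no output)
```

View pics/d.png

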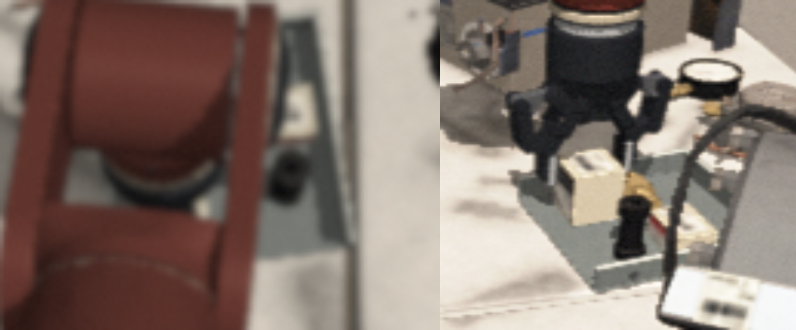

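The side crop shows the fingers straddling the tall carton front and back, clear of the union. I'll lower slightly and grip.

Call:
arm_command --moves '[[0.4,[0,0,0.033],0],[0.4,[0,0,0.033],0],[-1,[0,0,0.033],0],[-1,[0,0,0.033],0],[-1,[0,0,0.033],0],[-1,[0,0,0.033],0],[-1,[0,0,0.033],0],[-1,[0,0,0.033],0],[-1,[0,0,0.033],0]]'

```text
time: 5.82
tool_pos: [0.6044, 0.0133, 0.0589]
tool_rot: [-0.0, 0.657, 0.754, -0.0]
contact_force: [1.0, 0.3, 0.1]
gripper_width: 0.517
grasp_force: 62.0
```

Run:
```python
from h import *
s=manip.state(); x,y,z=s["tool_pos"]; print(s["grasp_force"])
plan([(x,y,z+.09,97.5,-1,0),(.47,-.05,z+.09,97.5,-1,0),(.425,-.225,z+.07,97.5,-1,1),(.425,-.225,z,97.5,-1,2)])
```

```text
61.954522132873535
from [0.6044 0.0133 0.0589] 97.85
CALL 4x[-1,[0.0, 0.0, -0.6],0.001] 6x[-1,[-0.296, -0.945, -0.6],0.001]
CALL 4x[-1,[-0.559, -0.225, 0.067],-0.0]
CALL 5x[-1,[-0.559, -0.225, 0.067],-0.0] 5x[-1,[-0.559, -0.225, 0.533],-0.0]
```

Call:
arm_command --moves '[[-1,[0,0,-0.2],0],[-1,[0,0,-0.4],0],[-1,[0,0,-0.6],0],[-1,[0,0,-0.6],0],[-1,[-0.15,-0.47,-0.6],0],[-1,[-0.296,-0.945,-0.6],0],[-1,[-0.296,-0.945,-0.6],0],[-1,[-0.296,-0.945,-0.6],0],[-1,[-0.296,-0.945,-0.6],0],[-1,[-0.296,-0.945,-0.6],0]]'

```text
time: 6.65
tool_pos: [0.4692, -0.0504, 0.1486]
tool_rot: [-0.0, 0.658, 0.753, 0.0]
contact_force: [0.7, -0.0, -0.2]
gripper_width: 0.516
grasp_force: 62.1
```

Call:
arm_command --moves '[[-1,[-0.28,-0.112,0.033],0],[-1,[-0.559,-0.225,0.067],0],[-1,[-0.559,-0.225,0.067],0],[-1,[-0.559,-0.225,0.067],0]]'

```text
time: 6.98
tool_pos: [0.4485, -0.1394, 0.1389]
tool_rot: [-0.0, 0.658, 0.753, 0.0]
contact_force: [0.0, 0.5, -1.1]
gripper_width: 0.514
grasp_force: 62.1
```

Call:
arm_command --moves '[[-1,[-0.28,-0.112,0.033],0],[-1,[-0.559,-0.225,0.067],0],[-1,[-0.559,-0.225,0.067],0],[-1,[-0.559,-0.225,0.067],0],[-1,[-0.559,-0.225,0.067],0],[-1,[-0.559,-0.225,0.25],0],[-1,[-0.559,-0.225,0.42],0],[-1,[-0.559,-0.225,0.5],0],[-1,[-0.559,-0.225,0.533],0],[-1,[-0.559,-0.225,0.533],0],[-1,[-0.559,-0.225,0.533],0]]'

```text
time: 7.9
tool_pos: [0.427, -0.2247, 0.0597]
tool_rot: [0.0, 0.656, 0.754, 0.0]
contact_force: [-0.1, 0.5, -0.1]
gripper_width: 0.518
grasp_force: 62.0
```

Run:
```python
from h import *
p=manip.grab_frame("side"); save(p,"e.png",(230,150,420,370),2.5)
s=manip.state();print(s["tool_pos"],s["contact_force"])
```

```text
[ 0.42701413 -0.22493383  0.05980503] [ 0.61984922 -0.34459473 -1.87257878]
```

View pics/e.png

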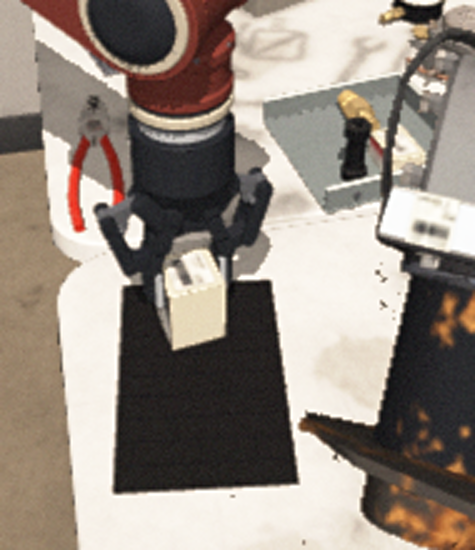

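The carton stands about 2 mm above the mat, well inside its edges. Now I release it and go for the coupling.

Run:
```python
from h import *
x,y,z=.427,-.2247,.0583
plan([(x,y,.15,97.6,.4,0),(.47,-.08,.15,97.6,.4,0),(.6195,-.07,.14,97.6,.4,0),(.6195,-.07,.066,97.6,.4,2)],(x,y,z,97.8))
```

```text
from [ 0.427  -0.2247  0.0583] 97.8
CALL 4x[0.4,[0.0, 0.0, -0.611],0.001] 6x[0.4,[0.917, 0.415, -0.611],0.001]
CALL 6x[0.4,[-0.066, 0.997, 0.067],-0.0] 6x[0.4,[-0.066, 0.997, 0.56],-0.0]
```

Call:
arm_command --moves '[[-1,[0,0,0.01],0],[-1,[0,0,0.01],0],[0.4,[0,0,0.01],0],[0.4,[0,0,0.01],0],[0.4,[0,0,0.01],0],[0.4,[0,0,0.01],0]]'

```text
time: 8.45
tool_pos: [0.4262, -0.2256, 0.0577]
tool_rot: [0.0, 0.657, 0.754, 0.0]
contact_force: [-1.2, -0.4, -0.7]
gripper_width: 0.7
grasp_force: 0.0
```

Call:
arm_command --moves '[[0.4,[0,0,-0.2],0],[0.4,[0,0,-0.4],0],[0.4,[0,0,-0.611],0],[0.4,[0,0,-0.611],0],[0.4,[0.917,0.415,-0.611],0],[0.4,[0.917,0.415,-0.611],0],[0.4,[0.917,0.415,-0.611],0],[0.4,[0.917,0.415,-0.611],0],[0.4,[0.917,0.415,-0.611],0],[0.4,[0.917,0.415,-0.611],0]]'

```text
time: 9.28
tool_pos: [0.469, -0.0796, 0.1489]
tool_rot: [-0.0, 0.656, 0.755, -0.0]
contact_force: [0.3, 0.0, -0.2]
gripper_width: 0.703
grasp_force: 0.0
```

Call:
arm_command --moves '[[0.4,[-0.066,0.997,0.067],0],[0.4,[-0.066,0.997,0.067],0],[0.4,[-0.066,0.997,0.067],0],[0.4,[-0.066,0.997,0.067],0],[0.4,[-0.066,0.997,0.067],0],[0.4,[-0.066,0.997,0.067],0],[0.4,[-0.066,0.997,0.067],0]]'

```text
time: 9.87
tool_pos: [0.6177, -0.0711, 0.1385]
tool_rot: [-0.001, 0.658, 0.753, -0.001]
contact_force: [-0.6, -0.0, -0.5]
gripper_width: 0.7
grasp_force: 0.0
```

Run:
```python
from h import *
s=manip.state();print(s["tool_pos"],s["contact_force"])
plan([(.6195,-.07,.09,97.6,.4,1)])
p=manip.grab_frame("side"); save(p,"f.png",(220,120,430,330),2.8)
```

```text
[ 0.61769609 -0.07111644  0.1384891 ] [-0.61250452 -0.04552075 -0.52837082]
from [ 0.6177 -0.0711  0.1385] 97.77
CALL 4x[0.4,[0.006, 0.013, 0.323],0.0]
```

View pics/f.png

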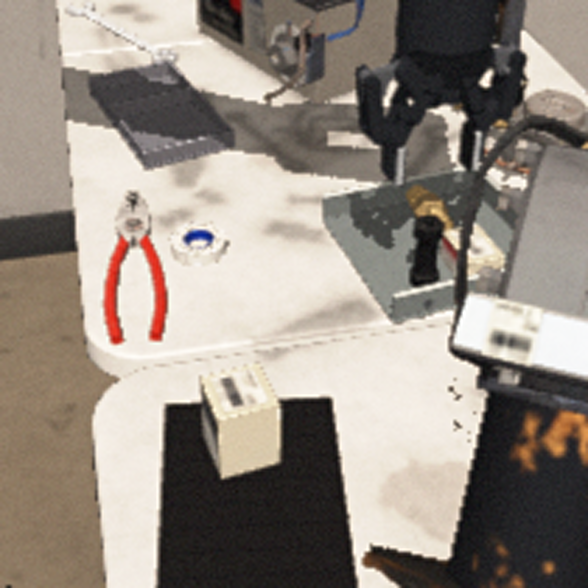

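The tall carton stands free on the mat near crop (240,420), and the gripper is straight above the coupling. Next I descend and grip.

Call:
arm_command --moves '[[0.4,[0,0,0.2],0],[0.4,[0,0,0.35],0],[0.4,[0,0,0.483],0],[0.4,[0,0,0.483],0],[0.4,[0,0,0.483],0],[0.4,[0,0,0.483],0]]'

```text
time: 10.42
tool_pos: [0.6188, -0.0705, 0.0683]
tool_rot: [0.001, 0.657, 0.754, 0.0]
contact_force: [0.6, -0.4, 0.3]
gripper_width: 0.702
grasp_force: 0.0
```

Call:
arm_command --moves '[[-1,[0,0,0],0],[-1,[0,0,0],0],[-1,[0,0,0],0],[-1,[0,0,0],0],[-1,[0,0,0],0],[-1,[0,0,0],0],[-1,[0,0,0],0],[-1,[0,0,0],0]]'

```text
time: 11.08
tool_pos: [0.6196, -0.0703, 0.0685]
tool_rot: [0.001, 0.657, 0.754, 0.001]
contact_force: [-0.4, 0.1, 6.5]
gripper_width: 0.285
grasp_force: 58.8
```

Run:
```python
from h import *
s=manip.state(); x,y,z=s["tool_pos"]; print(s["grasp_force"])
plan([(x,y,z+.09,97.8,-1,0),(.47,-.08,z+.09,97.8,-1,0),(.425,-.295,z+.08,97.8,-1,1),(.425,-.295,z-.001,97.8,-1,2)])
```

```text
58.849360942840576
from [ 0.6196 -0.0703  0.0685] 97.86
CALL 4x[-1,[0.0, 0.0, -0.6],0.0] 6x[-1,[0.072, -0.997, -0.6],0.0]
CALL 5x[-1,[-0.69, -0.246, 0.033],-0.0]
CALL 6x[-1,[-0.69, -0.246, 0.033],-0.0] 6x[-1,[-0.69, -0.246, 0.573],-0.0]
```

Call:
arm_command --moves '[[-1,[0,0,-0.2],0],[-1,[0,0,-0.4],0],[-1,[0,0,-0.6],0],[-1,[0,0,-0.6],0],[-1,[0.035,-0.5,-0.6],0],[-1,[0.072,-0.997,-0.6],0],[-1,[0.072,-0.997,-0.6],0],[-1,[0.072,-0.997,-0.6],0],[-1,[0.072,-0.997,-0.6],0],[-1,[0.072,-0.997,-0.6],0]]'

```text
time: 11.92
tool_pos: [0.4678, -0.0797, 0.1562]
tool_rot: [0.0, 0.657, 0.754, 0.0]
contact_force: [0.2, 0.2, 0.3]
gripper_width: 0.282
grasp_force: 59.2
```

Call:
arm_command --moves '[[-1,[-0.35,-0.12,0.01],0],[-1,[-0.69,-0.246,0.033],0],[-1,[-0.69,-0.246,0.033],0],[-1,[-0.69,-0.246,0.033],0],[-1,[-0.69,-0.246,0.033],0]]'

```text
time: 12.33
tool_pos: [0.4472, -0.1886, 0.1519]
tool_rot: [0.0, 0.658, 0.753, 0.0]
contact_force: [0.6, 0.3, 0.5]
gripper_width: 0.282
grasp_force: 59.2
```

Call:
arm_command --moves '[[-1,[-0.35,-0.12,0.01],0],[-1,[-0.69,-0.246,0.033],0],[-1,[-0.69,-0.246,0.033],0],[-1,[-0.69,-0.246,0.033],0],[-1,[-0.69,-0.246,0.033],0],[-1,[-0.69,-0.246,0.2],0],[-1,[-0.69,-0.246,0.4],0],[-1,[-0.69,-0.246,0.5],0],[-1,[-0.69,-0.246,0.54],0],[-1,[-0.69,-0.246,0.56],0],[-1,[-0.69,-0.246,0.56],0],[-1,[-0.69,-0.246,0.56],0]]'

```text
time: 13.33
tool_pos: [0.4252, -0.2944, 0.0686]
tool_rot: [0.001, 0.656, 0.754, 0.0]
contact_force: [-0.6, 0.1, 0.5]
gripper_width: 0.283
grasp_force: 59.2
```

Run:
```python
from h import *
p=manip.grab_frame("side"); save(p,"g.png",(240,170,400,370),2.8)
s=manip.state();print(s["tool_pos"],s["contact_force"],s["grasp_force"])
```

```text
[ 0.42506369 -0.29454387  0.06864923] [-0.06572958  0.09643705 -0.10151958] 59.203131794929504
```

View pics/g.png

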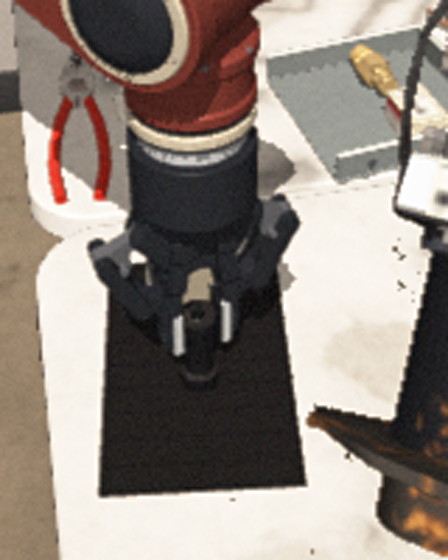

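The coupling is just above the mat, in front of the carton and upright. I release it, lift off and go to the union.

Run:
```python
from h import *
x,y,z=.425,-.2945,.067
plan([(x,y,.15,97.6,.4,0),(.47,-.09,.15,97.6,.4,0),(.56,-.01,.12,97.6,.4,0),(.653,.018,.08,97.6,.4,0),(.653,.018,.033,97.6,.4,3)],(x,y,z,97.8))
```

```text
from [ 0.425  -0.2945  0.067 ] 97.8
CALL 4x[0.4,[0.0, 0.0, -0.553],0.001] 4x[0.4,[0.655, 0.241, -0.553],0.001]
CALL 4x[0.4,[0.656, 0.239, 0.0],-0.0]
CALL 5x[0.4,[0.449, 0.665, 0.2],-0.0]
CALL 5x[0.4,[0.103, 0.639, 0.267],-0.0] 6x[0.4,[0.103, 0.639, 0.58],-0.0]
```

Call:
arm_command --moves '[[-1,[0,0,0.01],0],[-1,[0,0,0.01],0],[0.4,[0,0,0.01],0],[0.4,[0,0,0.01],0],[0.4,[0,0,0.01],0],[0.4,[0,0,0.01],0],[0.4,[0,0,0.01],0]]'

```text
time: 13.97
tool_pos: [0.4238, -0.2948, 0.066]
tool_rot: [-0.0, 0.657, 0.754, 0.0]
contact_force: [-0.3, -0.2, -0.9]
gripper_width: 0.701
grasp_force: 0.0
```

Call:
arm_command --moves '[[0.4,[0,0,-0.2],0],[0.4,[0,0,-0.4],0],[0.4,[0,0,-0.553],0],[0.4,[0,0,-0.553],0],[0.4,[0.655,0.241,-0.553],0],[0.4,[0.655,0.241,-0.553],0],[0.4,[0.655,0.241,-0.553],0],[0.4,[0.655,0.241,-0.553],0]]'

```text
time: 14.63
tool_pos: [0.4463, -0.1892, 0.148]
tool_rot: [-0.001, 0.656, 0.755, 0.0]
contact_force: [0.1, -2.0, -0.1]
gripper_width: 0.7
grasp_force: 0.0
```

Call:
arm_command --moves '[[0.4,[0.656,0.239,0],0],[0.4,[0.656,0.239,0],0],[0.4,[0.656,0.239,0],0],[0.4,[0.656,0.239,0],0]]'

```text
time: 14.97
tool_pos: [0.4685, -0.0876, 0.1484]
tool_rot: [-0.001, 0.656, 0.755, 0.0]
contact_force: [-0.3, -0.8, -0.8]
gripper_width: 0.701
grasp_force: 0.0
```

Call:
arm_command --moves '[[0.4,[0.449,0.665,0.2],0],[0.4,[0.449,0.665,0.2],0],[0.4,[0.449,0.665,0.2],0],[0.4,[0.449,0.665,0.2],0],[0.4,[0.449,0.665,0.2],0]]'

```text
time: 15.38
tool_pos: [0.5582, -0.0098, 0.117]
tool_rot: [-0.001, 0.656, 0.754, -0.001]
contact_force: [-0.5, -0.5, -0.1]
gripper_width: 0.704
grasp_force: 0.0
```

Call:
arm_command --moves '[[0.4,[0.103,0.639,0.267],0],[0.4,[0.103,0.639,0.267],0],[0.4,[0.103,0.639,0.267],0],[0.4,[0.103,0.639,0.267],0],[0.4,[0.103,0.639,0.267],0],[0.4,[0.103,0.639,0.267],0]]'

```text
time: 15.88
tool_pos: [0.6503, 0.017, 0.0795]
tool_rot: [0.0, 0.658, 0.753, -0.0]
contact_force: [0.5, 0.4, -0.4]
gripper_width: 0.702
grasp_force: 0.0
```

Run:
```python
from h import *
plan([(.653,.018,.033,97.6,.4,3)])
p=manip.grab_frame("side"); save(p,"i.png",(220,120,420,360),2.5)
```

```text
from [0.6503 0.017  0.0795] 97.77
CALL 6x[0.4,[0.004, 0.018, 0.31],0.0]
```

View pics/i.png

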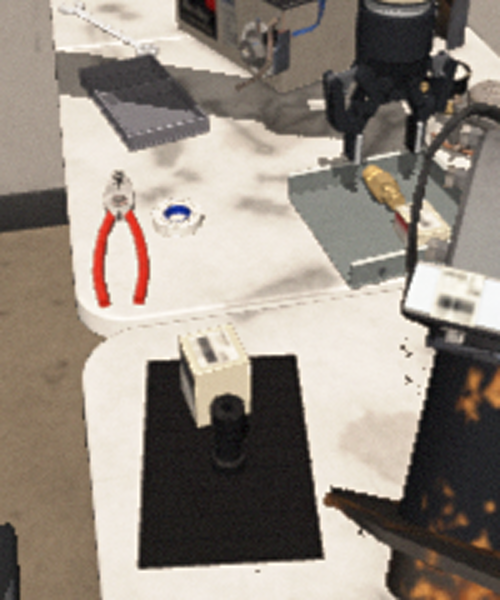

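Both stand upright on the mat (coupling near crop (229,430), carton near (215,375)), and the gripper is above the union. Next I descend and grip it.

Call:
arm_command --moves '[[0.4,[0.004,0.01,0.15],0],[0.4,[0.004,0.01,0.25],0],[0.4,[0.004,0.01,0.31],0],[0.4,[0.004,0.01,0.31],0],[0.4,[0.004,0.01,0.31],0],[0.4,[0.004,0.01,0.31],0]]'

```text
time: 16.43
tool_pos: [0.6526, 0.0191, 0.0334]
tool_rot: [0.0, 0.657, 0.754, 0.0]
contact_force: [-0.3, 0.6, -0.3]
gripper_width: 0.701
grasp_force: 0.0
```

Call:
arm_command --moves '[[-1,[0,0,0],0],[-1,[0,0,0],0],[-1,[0,0,0],0],[-1,[0,0,0],0],[-1,[0,0,0],0],[-1,[0,0,0],0],[-1,[0,0,0],0],[-1,[0,0,0],0]]'

```text
time: 17.1
tool_pos: [0.6533, 0.0192, 0.0342]
tool_rot: [0.001, 0.657, 0.754, 0.001]
contact_force: [-1.5, -0.5, 5.5]
gripper_width: 0.327
grasp_force: 58.9
```

Run:
```python
from h import *
s=manip.state(); x,y,z=s["tool_pos"]; print(s["grasp_force"])
t=np.radians(14.8);T=np.array([.4225,.2778]);R=np.array([[np.cos(t),-np.sin(t)],[np.sin(t),np.cos(t)]])
L=T+R@[0,-.038];S=T+R@[0,.056];print(L,S)
plan([(x,y,.14,97.8,-1,0),(.50,.10,.14,97.8,-1,0),(*L,.10,105,-1,2),(*L,z+.002,105,-1,3)])
```

```text
58.85892600752413
[0.43220694 0.24106071] [0.40819504 0.33194211]
from [0.6533 0.0192 0.0342] 97.85
CALL 5x[-1,[0.0, 0.0, -0.706],0.0] 4x[-1,[0.337, -0.469, -0.706],0.0] 4x[-1,[0.673, -0.939, -0.706],0.0]
CALL 8x[-1,[0.993, -0.32, 0.267],-0.02] 6x[-1,[0.993, -0.32, 0.692],-0.02]
```

Call:
arm_command --moves '[[-1,[0,0,-0.1],0],[-1,[0,0,-0.25],0],[-1,[0,0,-0.45],0],[-1,[0,0,-0.706],0],[-1,[0,0,-0.706],0],[-1,[0.15,-0.2,-0.706],0],[-1,[0.337,-0.469,-0.706],0],[-1,[0.5,-0.7,-0.706],0],[-1,[0.673,-0.939,-0.706],0],[-1,[0.673,-0.939,-0.706],0],[-1,[0.673,-0.939,-0.706],0],[-1,[0.673,-0.939,-0.706],0]]'

```text
time: 18.1
tool_pos: [0.4994, 0.1001, 0.1393]
tool_rot: [0.001, 0.657, 0.754, 0.001]
contact_force: [-0.1, 0.0, -0.0]
gripper_width: 0.327
grasp_force: 59.5
```

Call:
arm_command --moves '[[-1,[0.25,-0.1,0.1],-0.01],[-1,[0.5,-0.2,0.2],-0.02],[-1,[0.75,-0.3,0.267],-0.02],[-1,[0.993,-0.32,0.267],-0.02],[-1,[0.993,-0.32,0.267],-0.02],[-1,[0.993,-0.32,0.267],-0.02],[-1,[0.993,-0.32,0.267],-0.02],[-1,[0.993,-0.32,0.267],-0.02]]'

```text
time: 18.77
tool_pos: [0.4328, 0.2402, 0.0991]
tool_rot: [0.0, 0.609, 0.793, 0.0]
contact_force: [-0.7, -0.9, -1.1]
gripper_width: 0.323
grasp_force: 59.5
```

Run:
```python
from h import *
s=manip.state(); print(s["tool_pos"],s["grasp_force"])
a=manip.grab_frame("side"); b=manip.grab_frame("top")
A=cv2.resize(a["frame"][60:260,200:420,::-1],(440,400));B=cv2.resize(b["frame"][130:290,140:284,::-1],(360,400))
cv2.imwrite("pics/j.png",np.hstack([A,B]))
```

```text
[0.43275123 0.24022201 0.09906784] 59.51381258200854
```

View pics/j.png

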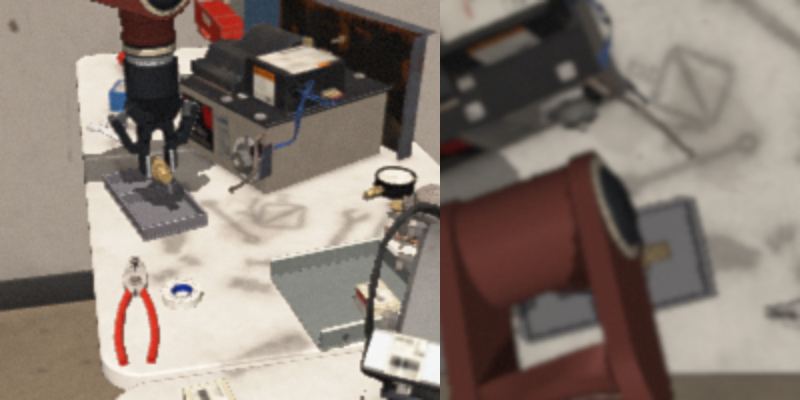

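The gripper holds the union over the tray's large cell. I lower, release and raise.

Call:
arm_command --moves '[[-1,[0,0,0.15],0],[-1,[0,0,0.3],0],[-1,[0,0,0.38],0],[-1,[0,0,0.42],0],[-1,[0,0,0.42],0],[-1,[0,0,0.42],0],[-1,[0,0,0.42],0]]'

```text
time: 19.45
tool_pos: [0.4319, 0.241, 0.0361]
tool_rot: [0.0, 0.609, 0.793, 0.001]
contact_force: [0.6, -0.1, -0.4]
gripper_width: 0.327
grasp_force: 59.9
```

Call:
arm_command --moves '[[0.2,[0,0,0],0],[0.2,[0,0,0],0],[0.2,[0,0,0],0],[0.2,[0,0,0],0],[0.2,[0,0,-0.2],0],[0.2,[0,0,-0.4],0],[0.2,[0,0,-0.6],0],[0.4,[0,0,-0.6],0]]'

```text
time: 20.12
tool_pos: [0.4351, 0.2426, 0.1326]
tool_rot: [0.003, 0.608, 0.794, 0.005]
contact_force: [0.7, -0.4, 1.9]
gripper_width: 0.698
grasp_force: 0.0
```

Run:
```python
from h import *
plan([(.56,.02,.13,97.6,.4,0),(.664,-.0625,.08,97.6,.4,2)])
```

```text
from [0.4351 0.2426 0.1326] 105.06
CALL 5x[0.4,[-0.825, 0.209, 0.009],0.01]
CALL 5x[0.4,[-0.809, 0.263, 0.009],0.01]
CALL 8x[0.4,[-0.637, 0.615, 0.333],-0.0]
```

Call:
arm_command --moves '[[0.4,[-0.825,0.209,0],0.01],[0.4,[-0.825,0.209,0],0.01],[0.4,[-0.825,0.209,0],0.01],[0.4,[-0.825,0.209,0],0.01],[0.4,[-0.825,0.209,0],0.01]]'

```text
time: 20.53
tool_pos: [0.4944, 0.128, 0.1255]
tool_rot: [-0.0, 0.635, 0.773, 0.0]
contact_force: [-0.7, 0.8, -0.4]
gripper_width: 0.702
grasp_force: 0.0
```

Call:
arm_command --moves '[[0.4,[-0.809,0.263,0],0.01],[0.4,[-0.809,0.263,0],0.01],[0.4,[-0.809,0.263,0],0.01],[0.4,[-0.809,0.263,0],0.01],[0.4,[-0.809,0.263,0],0.01]]'

```text
time: 20.95
tool_pos: [0.5567, 0.0181, 0.1253]
tool_rot: [-0.0, 0.658, 0.753, 0.0]
contact_force: [-0.1, 0.8, -1.1]
gripper_width: 0.698
grasp_force: 0.0
```

Call:
arm_command --moves '[[0.4,[-0.637,0.615,0.333],0],[0.4,[-0.637,0.615,0.333],0],[0.4,[-0.637,0.615,0.333],0],[0.4,[-0.637,0.615,0.333],0],[0.4,[-0.637,0.615,0.333],0],[0.4,[-0.637,0.615,0.333],0],[0.4,[-0.637,0.615,0.333],0]]'

```text
time: 21.53
tool_pos: [0.6598, -0.0613, 0.0755]
tool_rot: [-0.001, 0.656, 0.754, -0.0]
contact_force: [-0.3, 0.2, -1.0]
gripper_width: 0.696
grasp_force: 0.0
```

Run:
```python
from h import *
plan([(.664,-.0625,.033,97.6,.4,3)])
p=manip.grab_frame("side")
for o in("brass_union","low_carton","tall_carton","coupling"):
    for r in manip.search_frame(p,o)[:2]:
        e=r["extent"]; print(o,np.round(e),round(r["confidence"],2),np.round(ray(p,(e[0]+e[2])/2,(e[1]+e[3])/2,0.016),3)[:2])
A=cv2.resize(p["frame"][120:240,230:430,::-1],(800,480)); cv2.imwrite("pics/k.png",A)
```

```text
from [ 0.6598 -0.0613  0.0755] 97.96
CALL 6x[0.4,[-0.012, 0.027, 0.283],0.001]
brass_union [274. 158. 287. 171.] 0.51 [0.432 0.237]
low_carton [376. 199. 400. 217.] 0.56 [ 0.674 -0.046]
tall_carton [290. 249. 319. 291.] 0.57 [ 0.428 -0.214]
```

View pics/k.png

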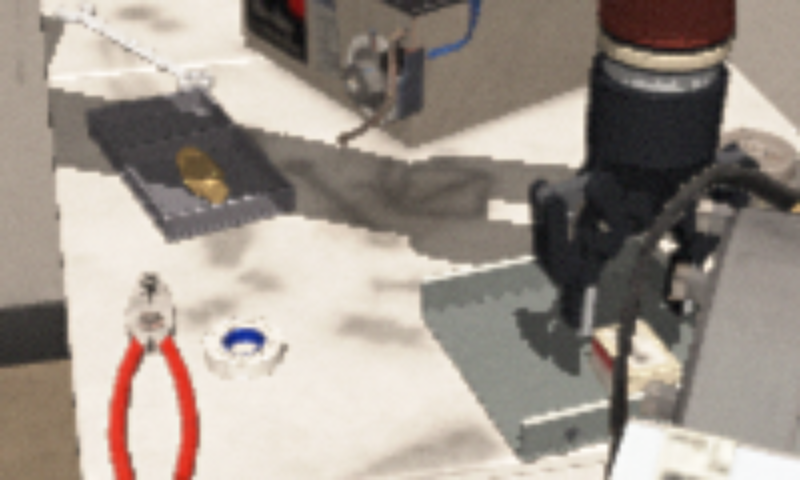

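The union lies in the large cell at crop (203,175). The low carton is below the gripper, so I grip it.

Call:
arm_command --moves '[[0.4,[-0.012,0.025,0.13],0],[0.4,[-0.012,0.025,0.23],0],[0.4,[-0.012,0.025,0.283],0],[0.4,[-0.012,0.025,0.283],0],[0.4,[-0.012,0.025,0.283],0],[0.4,[-0.012,0.025,0.283],0]]'

```text
time: 22.28
tool_pos: [0.6649, -0.0648, 0.0335]
tool_rot: [0.0, 0.657, 0.754, 0.0]
contact_force: [-0.2, -0.5, -0.1]
gripper_width: 0.698
grasp_force: 0.0
```

Call:
arm_command --moves '[[-1,[0,0,0],0],[-1,[0,0,0],0],[-1,[0,0,0],0],[-1,[0,0,0],0],[-1,[0,0,0],0],[-1,[0,0,0],0],[-1,[0,0,0],0],[-1,[0,0,0],0]]'

```text
time: 22.95
tool_pos: [0.6656, -0.065, 0.0344]
tool_rot: [0.001, 0.657, 0.754, 0.001]
contact_force: [0.6, -0.6, 5.2]
gripper_width: 0.399
grasp_force: 60.6
```

Run:
```python
from h import *
s=manip.state(); x,y,z=s["tool_pos"]
plan([(x,y,.14,97.8,-1,0),(.54,.05,.14,97.8,-1,0),(.45,.20,.14,97.8,-1,0),(.4082,.332,.10,105,-1,2),(.4082,.332,z+.001,105,-1,3)])
```

```text
from [ 0.6656 -0.065   0.0344] 97.85
CALL 5x[-1,[0.0, 0.0, -0.704],0.0] 4x[-1,[0.437, -0.363, -0.704],0.0] 4x[-1,[0.874, -0.725, -0.704],0.0]
CALL 4x[-1,[0.536, -0.229, 0.0],-0.0]
CALL 4x[-1,[0.536, -0.229, 0.0],-0.0]
CALL 8x[-1,[0.91, -0.157, 0.267],-0.02] 6x[-1,[0.91, -0.157, 0.697],-0.02]
```

Call:
arm_command --moves '[[-1,[0,0,-0.1],0],[-1,[0,0,-0.25],0],[-1,[0,0,-0.45],0],[-1,[0,0,-0.704],0],[-1,[0,0,-0.704],0],[-1,[0.22,-0.18,-0.704],0],[-1,[0.437,-0.363,-0.704],0],[-1,[0.65,-0.54,-0.704],0],[-1,[0.874,-0.725,-0.704],0],[-1,[0.874,-0.725,-0.704],0],[-1,[0.874,-0.725,-0.704],0],[-1,[0.874,-0.725,-0.704],0]]'

```text
time: 23.95
tool_pos: [0.5393, 0.0503, 0.1392]
tool_rot: [0.001, 0.657, 0.754, 0.0]
contact_force: [0.3, 0.1, -0.6]
gripper_width: 0.396
grasp_force: 60.2
```

Call:
arm_command --moves '[[-1,[0.268,-0.115,0],0],[-1,[0.536,-0.229,0],0],[-1,[0.8,-0.344,0],0],[-1,[0.95,-0.408,0],0],[-1,[0.95,-0.408,0],0],[-1,[0.95,-0.408,0],0],[-1,[0.95,-0.408,0],0]]'

```text
time: 24.53
tool_pos: [0.4604, 0.1825, 0.1393]
tool_rot: [0.001, 0.657, 0.754, 0.0]
contact_force: [0.0, 0.5, -1.4]
gripper_width: 0.397
grasp_force: 60.2
```

Run:
```python
from h import *
plan([(.4082,.332,.10,105,-1,2),(.4082,.332,.0355,105,-1,3)])
```

```text
from [0.4604 0.1825 0.1393] 97.8
CALL 8x[-1,[1.035, -0.209, 0.262],-0.02]
CALL 6x[-1,[0.0, 0.0, 0.43],-0.0]
```

Call:
arm_command --moves '[[-1,[0.25,-0.05,0.1],-0.01],[-1,[0.5,-0.1,0.2],-0.02],[-1,[0.75,-0.15,0.262],-0.02],[-1,[1,-0.209,0.262],-0.02],[-1,[1,-0.209,0.262],-0.02],[-1,[1,-0.209,0.262],-0.02],[-1,[1,-0.209,0.262],-0.02],[-1,[1,-0.209,0.262],-0.02]]'

```text
time: 25.2
tool_pos: [0.4088, 0.3262, 0.0996]
tool_rot: [0.0, 0.609, 0.793, 0.0]
contact_force: [-0.3, -0.5, -1.5]
gripper_width: 0.401
grasp_force: 60.2
```

Call:
arm_command --moves '[[-1,[0.035,0,0],0],[-1,[0.035,0,0.15],0],[-1,[0.035,0,0.3],0],[-1,[0.035,0,0.38],0],[-1,[0.035,0,0.425],0],[-1,[0.035,0,0.425],0],[-1,[0.035,0,0.425],0],[-1,[0.035,0,0.425],0]]'

```text
time: 25.87
tool_pos: [0.4067, 0.3325, 0.0363]
tool_rot: [0.0, 0.609, 0.793, 0.001]
contact_force: [0.1, 0.5, -0.3]
gripper_width: 0.394
grasp_force: 60.6
```

Call:
arm_command --moves '[[0.2,[0,0,0],0],[0.2,[0,0,0],0],[0.2,[0,0,0],0],[0.2,[0,0,0],0],[0.2,[0,0,-0.2],0],[0.2,[0,0,-0.4],0],[0.2,[0,0,-0.7],0],[0.4,[0,0,-0.7],0],[0.4,[0,0,-0.7],0]]'

```text
time: 26.62
tool_pos: [0.4083, 0.3339, 0.145]
tool_rot: [0.002, 0.608, 0.794, 0.004]
contact_force: [0.2, 0.8, -0.7]
gripper_width: 0.702
grasp_force: 0.0
```

Run:
```python
from h import *
print("to coupling"); plan([(.43,.13,.15,97.8,.4,0),(.43,-.08,.15,97.8,.4,0),(.4245,-.2945,.15,97.8,.4,2)])
a=manip.grab_frame("side")
cv2.imwrite("pics/l.png",np.hstack([cv2.resize(a["frame"][130:190,240:320,::-1],(480,360)),cv2.resize(a["frame"][230:350,265:355,::-1],(270,360))]))
```

```text
to coupling
from [0.4083 0.3339 0.145 ] 105.06
CALL 4x[0.4,[-0.675, -0.107, -0.017],0.01]
CALL 4x[0.4,[-0.68, -0.064, -0.017],0.01]
CALL 4x[0.4,[-0.694, -0.095, 0.0],-0.0]
CALL 4x[0.4,[-0.694, -0.095, 0.0],-0.0]
CALL 5x[0.4,[-0.706, -0.115, 0.0],-0.0]
CALL 7x[0.4,[-0.706, -0.115, 0.0],-0.0]
```

View pics/l.png

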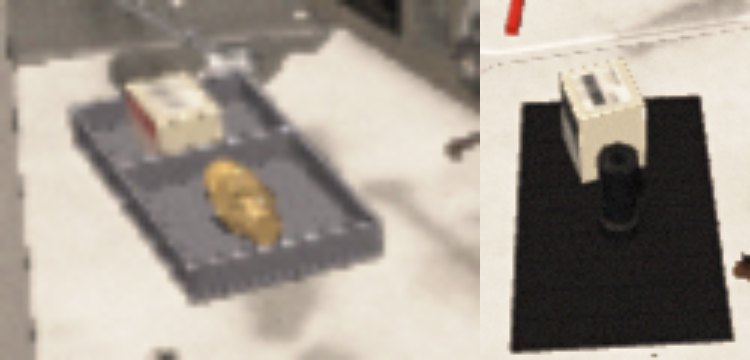

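Both parts lie flat in their own cells, and the coupling and carton stand on the mat. I return for the coupling first.

Call:
arm_command --moves '[[0.4,[-0.675,-0.107,-0.017],0.01],[0.4,[-0.675,-0.107,-0.017],0.01],[0.4,[-0.675,-0.107,-0.017],0.01],[0.4,[-0.675,-0.107,-0.017],0.01]]'

```text
time: 27.0
tool_pos: [0.4158, 0.2273, 0.1408]
tool_rot: [-0.001, 0.634, 0.773, -0.002]
contact_force: [0.7, -0.2, -0.5]
gripper_width: 0.698
grasp_force: 0.0
```

Call:
arm_command --moves '[[0.4,[-0.68,-0.064,-0.017],0.01],[0.4,[-0.68,-0.064,-0.017],0.01],[0.4,[-0.68,-0.064,-0.017],0.01],[0.4,[-0.68,-0.064,-0.017],0.01]]'

```text
time: 27.33
tool_pos: [0.4271, 0.1263, 0.1441]
tool_rot: [-0.001, 0.658, 0.753, -0.001]
contact_force: [-0.3, -0.4, -0.2]
gripper_width: 0.699
grasp_force: 0.0
```

Call:
arm_command --moves '[[0.4,[-0.694,-0.095,0],0],[0.4,[-0.694,-0.095,0],0],[0.4,[-0.694,-0.095,0],0],[0.4,[-0.694,-0.095,0],0]]'

```text
time: 27.67
tool_pos: [0.4273, 0.0217, 0.1445]
tool_rot: [-0.001, 0.658, 0.753, -0.001]
contact_force: [-0.2, -0.4, 0.1]
gripper_width: 0.701
grasp_force: 0.0
```

Call:
arm_command --moves '[[0.4,[-0.694,-0.095,0],0],[0.4,[-0.694,-0.095,0],0],[0.4,[-0.694,-0.095,0],0],[0.4,[-0.694,-0.095,0],0]]'

```text
time: 28.0
tool_pos: [0.428, -0.0831, 0.1449]
tool_rot: [-0.0, 0.658, 0.753, -0.0]
contact_force: [0.0, 0.9, -0.7]
gripper_width: 0.703
grasp_force: 0.0
```

Call:
arm_command --moves '[[0.4,[-0.706,-0.115,0],0],[0.4,[-0.706,-0.115,0],0],[0.4,[-0.706,-0.115,0],0],[0.4,[-0.706,-0.115,0],0]]'

```text
time: 28.33
tool_pos: [0.4257, -0.1905, 0.1452]
tool_rot: [-0.0, 0.658, 0.753, -0.0]
contact_force: [-0.2, -0.3, -0.3]
gripper_width: 0.706
grasp_force: 0.0
```

Call:
arm_command --moves '[[0.4,[-0.706,-0.115,0],0],[0.4,[-0.706,-0.115,0],0],[0.4,[-0.706,-0.115,0],0],[0.4,[-0.706,-0.115,0],0],[0.4,[-0.706,-0.115,0],0],[0.4,[-0.706,-0.115,0],0]]'

```text
time: 28.83
tool_pos: [0.423, -0.2939, 0.1446]
tool_rot: [-0.001, 0.656, 0.754, 0.001]
contact_force: [-0.3, 0.8, 0.6]
gripper_width: 0.702
grasp_force: 0.0
```

Run:
```python
from h import *
plan([(.4245,-.2945,.066,97.85,.4,2)])
```

```text
from [ 0.423  -0.2939  0.1446] 97.93
CALL 6x[0.4,[-0.005, 0.009, 0.524],0.0]
```

Call:
arm_command --moves '[[0.4,[0.004,0.009,0.2],0],[0.4,[0.004,0.009,0.4],0],[0.4,[0.004,0.009,0.524],0],[0.4,[0.004,0.009,0.524],0],[0.4,[0.004,0.009,0.524],0],[0.4,[0.004,0.009,0.524],0]]'

```text
time: 29.33
tool_pos: [0.4249, -0.2948, 0.0684]
tool_rot: [0.001, 0.657, 0.754, 0.0]
contact_force: [-0.2, -0.7, -0.0]
gripper_width: 0.699
grasp_force: 0.0
```

Call:
arm_command --moves '[[-1,[0,0,0],0],[-1,[0,0,0],0],[-1,[0,0,0],0],[-1,[0,0,0],0],[-1,[0,0,0],0],[-1,[0,0,0],0],[-1,[0,0,0],0],[-1,[0,0,0],0]]'

```text
time: 30.0
tool_pos: [0.4249, -0.2961, 0.0689]
tool_rot: [0.001, 0.657, 0.754, 0.0]
contact_force: [-0.1, 1.6, 6.1]
gripper_width: 0.282
grasp_force: 58.9
```

Run:
```python
from h import *
s=manip.state(); x,y,z=s["tool_pos"]
plan([(x,y,z+.085,97.8,-1,0),(.47,-.08,z+.085,97.8,-1,0),(.6194,-.0703,z+.08,97.8,-1,4)])
```

```text
from [ 0.4249 -0.2961  0.0689] 97.83
CALL 4x[-1,[0.0, 0.0, -0.567],0.0] 5x[-1,[0.693, 0.247, -0.567],0.0]
CALL 5x[-1,[0.693, 0.247, 0.0],-0.0]
CALL 10x[-1,[-0.071, 0.996, 0.033],-0.0]
```

Call:
arm_command --moves '[[-1,[0,0,-0.1],0],[-1,[0,0,-0.25],0],[-1,[0,0,-0.45],0],[-1,[0,0,-0.567],0],[-1,[0,0,-0.567],0],[-1,[0.23,0.08,-0.567],0],[-1,[0.46,0.165,-0.567],0],[-1,[0.693,0.247,-0.567],0],[-1,[0.693,0.247,-0.567],0],[-1,[0.693,0.247,-0.567],0],[-1,[0.693,0.247,-0.567],0]]'

```text
time: 30.92
tool_pos: [0.446, -0.1872, 0.1513]
tool_rot: [-0.0, 0.657, 0.754, -0.0]
contact_force: [0.1, -0.2, 0.5]
gripper_width: 0.286
grasp_force: 59.0
```

Call:
arm_command --moves '[[-1,[0.23,0.08,0],0],[-1,[0.46,0.165,0],0],[-1,[0.693,0.247,0],0],[-1,[0.693,0.247,0],0],[-1,[0.693,0.247,0],0],[-1,[0.693,0.247,0],0]]'

```text
time: 31.42
tool_pos: [0.4688, -0.0804, 0.1519]
tool_rot: [-0.0, 0.657, 0.754, -0.0]
contact_force: [0.7, -0.7, -1.0]
gripper_width: 0.283
grasp_force: 59.0
```

Call:
arm_command --moves '[[-1,[-0.018,0.25,0.033],0],[-1,[-0.036,0.5,0.033],0],[-1,[-0.053,0.75,0.033],0],[-1,[-0.071,0.996,0.033],0],[-1,[-0.071,0.996,0.033],0],[-1,[-0.071,0.996,0.033],0],[-1,[-0.071,0.996,0.033],0],[-1,[-0.071,0.996,0.033],0]]'

```text
time: 32.08
tool_pos: [0.6174, -0.0707, 0.1471]
tool_rot: [-0.0, 0.658, 0.753, -0.0]
contact_force: [0.0, -0.4, -0.1]
gripper_width: 0.277
grasp_force: 59.2
```

Run:
```python
from h import *
plan([(.6194,-.0703,.0705,97.85,-1,3)])
```

```text
from [ 0.6174 -0.0707  0.1471] 97.74
CALL 7x[-1,[0.001, 0.013, 0.511],-0.0]
```

Call:
arm_command --moves '[[-1,[0.001,0.008,0.2],0],[-1,[0.001,0.008,0.38],0],[-1,[0.001,0.008,0.46],0],[-1,[0.001,0.008,0.5],0],[-1,[0.001,0.008,0.511],0],[-1,[0.001,0.008,0.511],0],[-1,[0.001,0.008,0.511],0],[-1,[0.001,0.008,0.511],0]]'

```text
time: 32.75
tool_pos: [0.6204, -0.0693, 0.0722]
tool_rot: [0.001, 0.657, 0.754, 0.001]
contact_force: [-0.8, 0.6, -0.7]
gripper_width: 0.283
grasp_force: 59.2
```

Call:
arm_command --moves '[[-1,[0,0,0.014],0],[-1,[0,0,0.014],0],[-1,[0,0,0.014],0],[0.2,[0,0,0.014],0],[0.2,[0,0,0.014],0],[0.2,[0,0,0.014],0],[0.2,[0,0,0.014],0],[0.2,[0,0,0.014],0],[0.2,[0,0,-0.15],0],[0.2,[0,0,-0.35],0],[0.4,[0,0,-0.6],0],[0.4,[0,0,-0.6],0],[0.4,[0,0,-0.6],0]]'

```text
time: 33.83
tool_pos: [0.6216, -0.0695, 0.1644]
tool_rot: [0.003, 0.657, 0.754, 0.002]
contact_force: [-1.0, -0.2, -0.6]
gripper_width: 0.703
grasp_force: 0.0
```

Run:
```python
from h import *
plan([(.47,-.1,.15,97.85,.4,1),(.4262,-.2256,.15,97.85,.5,3)])
```

```text
from [ 0.6216 -0.0695  0.1644] 97.85
CALL 7x[0.4,[-0.063, -1.029, 0.096],0.0]
CALL 8x[0.5,[-0.79, -0.404, 0.0],-0.0]
```

Call:
arm_command --moves '[[0.4,[-0.063,-1,0.05],0],[0.4,[-0.063,-1,0.05],0],[0.4,[-0.063,-1,0.05],0],[0.4,[-0.063,-1,0.05],0],[0.4,[-0.063,-1,0.05],0],[0.4,[-0.063,-1,0.05],0]]'

```text
time: 34.33
tool_pos: [0.4704, -0.0987, 0.1513]
tool_rot: [-0.001, 0.658, 0.753, -0.0]
contact_force: [0.5, 0.3, -0.0]
gripper_width: 0.7
grasp_force: 0.0
```

Call:
arm_command --moves '[[0.5,[-0.79,-0.42,0],0],[0.5,[-0.79,-0.42,0],0],[0.5,[-0.79,-0.42,0],0],[0.5,[-0.79,-0.42,0],0],[0.5,[-0.79,-0.42,0],0],[0.5,[-0.79,-0.42,0],0],[0.5,[-0.79,-0.42,0],0]]'

```text
time: 34.92
tool_pos: [0.4267, -0.224, 0.1527]
tool_rot: [-0.0, 0.657, 0.754, 0.0]
contact_force: [-0.0, 0.1, 0.4]
gripper_width: 0.753
grasp_force: 0.0
```

Run:
```python
from h import *
plan([(.4262,-.2256,.058,97.85,.5,3)])
```

```text
from [ 0.4267 -0.224   0.1527] 97.91
CALL 7x[0.5,[-0.01, -0.005, 0.631],0.0]
```

Call:
arm_command --moves '[[0.5,[-0.01,-0.005,0.2],0],[0.5,[-0.01,-0.005,0.4],0],[0.5,[-0.01,-0.005,0.55],0],[0.5,[-0.01,-0.005,0.631],0],[0.5,[-0.01,-0.005,0.631],0],[0.5,[-0.01,-0.005,0.631],0],[0.5,[-0.01,-0.005,0.631],0]]'

```text
time: 35.5
tool_pos: [0.4266, -0.2262, 0.0596]
tool_rot: [0.001, 0.656, 0.754, 0.0]
contact_force: [0.2, 0.5, 0.1]
gripper_width: 0.746
grasp_force: 0.0
```

Call:
arm_command --moves '[[-1,[0,0,0],0],[-1,[0,0,0],0],[-1,[0,0,0],0],[-1,[0,0,0],0],[-1,[0,0,0],0],[-1,[0,0,0],0],[-1,[0,0,0],0],[-1,[0,0,0],0]]'

```text
time: 36.17
tool_pos: [0.4268, -0.2272, 0.0603]
tool_rot: [0.002, 0.657, 0.754, 0.0]
contact_force: [0.9, 1.1, 6.3]
gripper_width: 0.517
grasp_force: 62.6
```

Run:
```python
from h import *
s=manip.state(); x,y,z=s["tool_pos"]
plan([(x,y,z+.09,97.85,-1,1),(.47,-.06,z+.09,97.85,-1,1),(.6044,.0133,z+.09,97.85,-1,4)])
```

```text
from [ 0.4268 -0.2272  0.0603] 97.84
CALL 5x[-1,[0.0, 0.0, -0.6],-0.0] 4x[-1,[0.533, 0.219, -0.6],-0.0]
CALL 5x[-1,[0.533, 0.219, 0.0],-0.0]
CALL 10x[-1,[0.362, 0.954, 0.0],-0.0]
```

Call:
arm_command --moves '[[-1,[0,0,-0.1],0],[-1,[0,0,-0.25],0],[-1,[0,0,-0.45],0],[-1,[0,0,-0.6],0],[-1,[0,0,-0.6],0],[-1,[0.25,0.1,-0.6],0],[-1,[0.533,0.219,-0.6],0],[-1,[0.533,0.219,-0.6],0],[-1,[0.533,0.219,-0.6],0],[-1,[0.533,0.219,-0.6],0]]'

```text
time: 37.0
tool_pos: [0.4466, -0.1426, 0.1475]
tool_rot: [-0.001, 0.657, 0.754, -0.0]
contact_force: [-0.1, -0.5, -1.4]
gripper_width: 0.514
grasp_force: 61.9
```

Call:
arm_command --moves '[[-1,[0.25,0.1,0],0],[-1,[0.533,0.219,0],0],[-1,[0.533,0.219,0],0],[-1,[0.533,0.219,0],0],[-1,[0.533,0.219,0],0]]'

```text
time: 37.42
tool_pos: [0.4685, -0.0601, 0.1481]
tool_rot: [-0.0, 0.657, 0.754, -0.001]
contact_force: [0.0, -0.6, -0.4]
gripper_width: 0.517
grasp_force: 61.9
```

Call:
arm_command --moves '[[-1,[0.1,0.25,0],0],[-1,[0.18,0.5,0],0],[-1,[0.28,0.75,0],0],[-1,[0.355,0.954,0],0],[-1,[0.355,0.954,0],0],[-1,[0.355,0.954,0],0],[-1,[0.355,0.954,0],0],[-1,[0.355,0.954,0],0]]'

```text
time: 38.08
tool_pos: [0.6023, 0.0116, 0.1481]
tool_rot: [-0.0, 0.658, 0.753, -0.0]
contact_force: [-1.2, 0.2, -1.1]
gripper_width: 0.517
grasp_force: 62.1
```

Run:
```python
from h import *
plan([(.6044,.0119,.0613,97.85,-1,3)])
```

```text
from [0.6023 0.0116 0.1481] 97.73
CALL 7x[-1,[0.0, 0.014, 0.579],-0.0]
```

Call:
arm_command --moves '[[-1,[0,0.006,0.2],0],[-1,[0,0.006,0.4],0],[-1,[0,0.006,0.52],0],[-1,[0,0.006,0.56],0],[-1,[0,0.006,0.579],0],[-1,[0,0.006,0.579],0],[-1,[0,0.006,0.579],0],[-1,[0,0.006,0.579],0]]'

```text
time: 38.75
tool_pos: [0.6046, 0.0129, 0.0628]
tool_rot: [0.001, 0.657, 0.754, 0.001]
contact_force: [0.8, 0.2, -0.3]
gripper_width: 0.517
grasp_force: 62.1
```

Call:
arm_command --moves '[[-1,[0,0,0.01],0],[-1,[0,0,0.01],0],[-1,[0,0,0.01],0],[0.5,[0,0,0.01],0],[0.5,[0,0,0.01],0],[0.5,[0,0,0.01],0],[0.5,[0,0,0.01],0],[0.5,[0,0,0.01],0],[0.5,[0,0,-0.15],0],[0.5,[0,0,-0.35],0],[0.5,[0,0,-0.6],0],[0.5,[0,0,-0.6],0],[0.5,[0,0,-0.6],0]]'

```text
time: 39.83
tool_pos: [0.6062, 0.0131, 0.1553]
tool_rot: [0.003, 0.657, 0.754, 0.002]
contact_force: [-0.3, 0.1, -0.6]
gripper_width: 0.746
grasp_force: 0.0
```

Call:
arm_command --moves '[[0.5,[0.6,-0.9,-0.3],0],[0.5,[0.6,-0.9,-0.3],0],[0.5,[0.6,-0.9,-0.3],0],[0.5,[0.6,-0.9,-0.3],0],[0.5,[0.6,-0.9,-0.3],0],[0.5,[0.6,-0.9,-0.3],0],[0.5,[0.6,-0.9,-0.3],0],[0.5,[0.6,-0.9,-0.3],0]]'

```text
time: 40.5
tool_pos: [0.4583, 0.0837, 0.1956]
tool_rot: [-0.001, 0.657, 0.754, -0.001]
contact_force: [0.8, 0.3, 0.9]
gripper_width: 0.748
grasp_force: 0.0
```

Run:
```python
from h import *
a=manip.grab_frame("side"); b=manip.grab_frame("top")
cv2.imwrite("pics/z.png",np.hstack([cv2.resize(a["frame"][160:245,320:420,::-1],(424,360)),cv2.resize(b["frame"][110:200,290:374,::-1],(336,360))]))
for p in(a,b):
  for o in("tall_carton","coupling","brass_union","low_carton"):
    for r in manip.search_frame(p,o)[:1]: print(o,np.round(r["extent"],1),round(r["confidence"],2))
```

```text
tall_carton [343.4 178.2 369.  209.3] 0.69
coupling [364.7 197.3 380.2 222.1] 0.65
brass_union [280.8 200.  298.4 215.5] 0.51
low_carton [259.4 141.3 278.5 154.4] 0.54
tall_carton [306.8 151.5 326.9 175.8] 0.82
coupling [342.4 147.7 353.  164.3] 0.58
brass_union [212.7 231.9 221.7 238.8] 0.48
low_carton [174.2 234.5 198.9 254.7] 0.87
```

View pics/z.png

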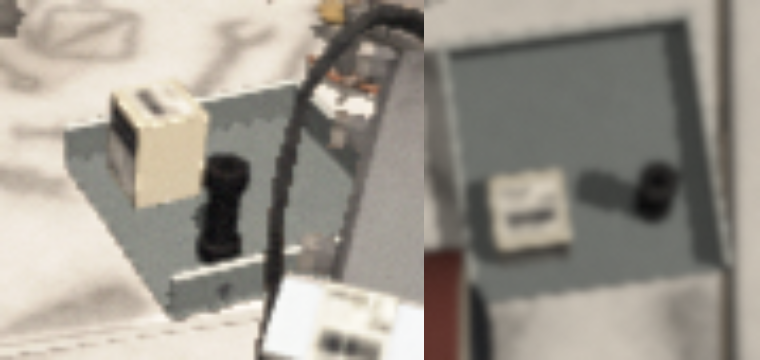

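Both stand upright in the bay, within about 2 px of their starting positions in the top view, and the arm is clear. Handing in.

```bash
python3 -c "
from plant import manip
print(manip.job_done())"
```

```text
the job is handed in; nothing more can be done
None
```

The job is handed in: the brass union and low carton lie flat in their tray cells, and the tall carton and coupling are back upright in the bay within a few millimetres of where they started by the camera, but the hand-in returned no verdict.

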